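Stack spacer, washer and bushing on a tie bolt

TASK

Thread the three loose parts onto the upright tie bolt of the blue fixture, in this order: the aluminium spacer tube, then the brass washer, then the red bushing with its flange down, each fully home and flat on what lies below it. Feel gently for the bolt, never loading the fixture with more than about 30 N, then let go; leave the nut, the wrench and the green tin where they are.

Things in the scene. Friction and masses are not known exactly. Their poses are not given: they have to be found in the camera images.
- fixture: Blue plate 110 x 110 x 12 mm, fixed; origin at its underside's centre, 2 mm above the bench, z up, x and y along edges. On it a dark disc, 64 mm across, 4 mm thick, with the vertical tie bolt, 20 mm thick, tip 78 mm above the origin, last 4 mm tapering to 14 mm. Disc and bolt sink together on a spring: 3 N starts it, 5 N per mm, stop at 6 mm; sideways and in turning the bolt is rigid.
- seat (a point): Centre of the disc's top face, unloaded, 16 mm above the fixture's origin, axes as the fixture's; the spacer comes to rest on this face. The bolt's axis is NOT here: it stands 6 mm away in an unknown direction, different every time and not measured, to be felt for (or seen).
- spacer: Aluminium tube, outside 36 mm, bore 23 mm, 26 mm high, 60 g or so, upright; origin at the centre of its underside, z up. Goes on first, on the disc.
- washer: Thick brass washer, outside 50 mm, bore 23 mm, 8 mm high, 80 g or so, lying flat; origin at the centre of its underside, z up. Goes on second, on the spacer (underside 26 mm above the disc).
- bushing: Red plastic flanged bushing, standing on its flange: flange 42 mm across and 4 mm high, then a body 34 mm across, 22 mm high in all, bore 23 mm, 30 g or so; origin at the centre of its underside, z up. Goes on last, flange down, on the washer (underside 34 mm above the disc).
- nut: Bystander: dark hexagon nut, 30 mm across flats, 16 mm high; origin at the centre of its underside. Not to be moved.
- wrench: Bystander: steel wrench lying flat, about 180 mm long along its x, handle to -x; origin at the centre of its underside. Not to be moved.
- tin: Bystander: green tin, 66 mm across, 70 mm high, upright; origin at the centre of its underside. Not to be moved.

How it is judged:
By the outcome, as a careful person would: the job done as asked, in the order asked, and still so for the second after the job is handed in, with the robot touching nothing.
It also fails if it takes over 72 s, if anything falls off the work surface, if the arm or the gripper's body presses on something with over 40 N, if the wrist force passes 120 N, or if a joint passes its speed limit or range.

ROBOT

A 6-joint arm with a two-finger parallel gripper is mounted at the origin on the work surface. World frame = base frame: x ahead of the robot, y to its left, z up, the work surface at z = 0. Lengths are in m, angles in degrees, forces in N, time in s.
With the tool pointing down it reaches from about 0.425 to 1.125 m from the base axis. Payload 14.9 kg.
Tool frame: the origin (TCP) lies midway between the tips of the shut fingers; the grasp point (between the pads) lies 19 mm behind it; y points along the fingers, z is the direction in which the jaws open and shut, and the axes are right-handed (so a half turn about y gives the same grasp; the last joint's range is limited). The gripper opens to 91 mm and grips with 3 to 60 N. Pads are 32 mm wide; open, the fingers measure 118 mm over their backs; the gripper's body (76 mm by 178 mm) begins 60 mm behind the grasp point.
Start: joints at [-74.387, 21.709, 99.362, -0, 58.929, -1.908], TCP at [0.211, -0.668, 0.214] pointing down, gripper open.
Joint ranges: [-158.91, 158.91], [-42.39, 125.64], [0.06, 152.35], [-60.88, 240.88], [17.5, 164.5], [-176.32, 176.32]. Speed limits (degrees/s): [108.29, 108.29, 136.94, 180, 180, 180].

INTERFACE

Orientations are given as [roll, pitch, yaw] about the fixed x, y, z axes, in that order (R = Rz(yaw) Ry(pitch) Rx(roll)).
In Python, from plant import ctrl gives the robot as it stands. Calls block until the motion is done:
- ctrl.reach(position, orientation): joint-space move of the TCP to a pose.
- ctrl.line_to(position, orientation=None, speed=0.15, threshold=None): straight line of the TCP; orientation=None keeps the orientation; speed is the mean speed in m/s. With threshold (N) it stops when the force on the tool has changed by that much, and returns True; else False.
- ctrl.move_joints(angles): joint-space move.
- ctrl.set_gripper(opening): finger opening in m; the grip force is fixed at half the most; returns when the fingers have stopped.
- ctrl.pause(seconds).
- ctrl.solve_ik(position, orientation): joint angles nearest the present ones, or None.
- ctrl.state(): the state.
- ctrl.get_image(name): name is "side" or "top"; returns the picture (384x512x3 uint8, red, green, blue); there is no depth.
- ctrl.calibration(name): a dict with "fovy" (degrees; the focal length in pixels is half the picture's height over the tangent of half this angle, whatever the lens; pixels are square), "cx", "cy" (the principal point, pixels), "k1" (the pictures are not rectified: a ray, as slopes to the right and down, at radius r is drawn at 1 + k1 r^2 times it, then the intrinsics apply), "world_to_cam" (4x4, takes a point from world to camera coordinates). Camera axes: x right, y up, looking along -z (the intrinsics and any distortion apply to the point x, -y, -z); pixel columns grow to the right and rows downward; lengths in m; the calibration is good to about 2 mm. A picture is of the moment at which its call begins. calibration takes no time and is no camera call.
A pose or a line that the arm cannot do raises ctrl.IKError and nothing moves.
- ctrl.hand_in(): hands the job in, once; it reports no verdict.
Trained networks look in the newest picture that a camera, given by its name, has taken for a name from the list of things; names that differ only in an ending like _2 or _b are one class to them, and where a whole thing is asked for, a point or a joint stands for the part that bears it (a point fixed in the world has none). Each returns a list of dicts, best first, with "conf" (0 to 1); they miss things now and then, are a little off and sometimes report something else, mostly with a low value. They report only what shows in the picture. A call takes as long as a camera call.
- ctrl.boxes_of(camera, name): "extent" ([centre column, centre row, width, height] in pixels, round what is visible of it).
- ctrl.mark_of(camera, name): "pixel" ([column, row] in pixels: a listed point, or the origin of a listed thing).
The state is a dict: "clock": time; "q": joint angles; "dq": joint speeds; "joint_efforts": joint torques, N m; "eef_pos": TCP position; "orientation": TCP orientation; "force": force on the tool from outside, world axes, zero at the start; "wrist_torque": the same for the moment, N m; "gripper_width": finger opening in m.
Only numpy, scipy, OpenCV 4.12 (cv2) and the standard library are available. Lean on these libraries where they do the work, as an engineer would, in place of code of your own. Each camera call takes 0.05 s, during which the arm holds its last target.

## Working session

There is one attempt and no reset: what is moved stays moved. The work goes in short steps, each a Python script; the robot and the scene stay as the last script left them, time stands still between calls to the robot, and variables do not carry over. Pictures are saved under pics/ and viewed, and the job is handed in when it is done.

```bash
ls; mkdir -p pics; python3 - <<'E'
from plant import ctrl
import cv2, json
for c in ("side","top"):
    im=ctrl.get_image(c); cv2.imwrite(f"pics/{c}0.png",im[:,:,::-1])
    print(c,ctrl.calibration(c))
    for n in ["fixture","seat","spacer","washer","bushing","nut","wrench","tin"]:
        print(n,[( [round(float(v),1) for v in d["pixel"]],round(float(d["conf"]),2)) for d in ctrl.mark_of(c,n)[:3]],[( [round(float(v),1) for v in d["extent"]],round(float(d["conf"]),2)) for d in ctrl.boxes_of(c,n)[:2]])
s=ctrl.state();print(s)
E
```

```text
pics
side {'fovy': 52.74131175272534, 'cx': 261.279095733007, 'cy': 200.98141990408575, 'k1': -0.059320497552964965, 'world_to_cam': array([[-0.84434068, -0.53567015, -0.01209585,  0.49768703],
       [ 0.3155496 , -0.5153709 ,  0.79675672, -0.20079007],
       [-0.43303265,  0.66891727,  0.60417912, -0.72916516],
       [ 0.        ,  0.        ,  0.        ,  1.        ]])}
fixture [([295.0, 204.1], 0.84)] [([292.6, 198.8, 43.9, 42.9], 0.92)]
seat [([294.3, 201.1], 0.63)] [([192.2, 251.2, 21.3, 20.5], 0.56), ([293.1, 196.4, 53.3, 46.3], 0.55)]
spacer [([329.1, 162.4], 0.61)] [([194.8, 251.6, 16.2, 22.5], 0.53), ([330.6, 160.8, 10.8, 13.7], 0.45)]
washer [([254.3, 287.3], 0.67)] [([252.4, 289.3, 27.9, 25.0], 0.63)]
bushing [([193.2, 253.3], 0.86)] [([191.4, 251.9, 16.1, 20.0], 0.8)]
nut [([228.6, 188.5], 0.46)] []
wrench [([282.7, 161.2], 0.55)] [([286.6, 161.4, 53.2, 20.1], 0.62)]
tin [([152.9, 314.8], 0.68)] [([151.1, 301.1, 41.0, 47.9], 0.73), ([194.0, 252.6, 19.8, 20.5], 0.58)]
top {'fovy': 52.55967522649057, 'cx': 261.7015794460514, 'cy': 193.30546859692194, 'k1': -0.0295796370
[... 880 characters left out ...]
[129.7, 183.5, 37.8, 30.8], 0.59)]
{'clock': 1.7, 'q': array([-7.43885676e+01,  2.17086553e+01,  9.93646106e+01, -2.56063989e-05,
        5.89298521e+01, -1.90727074e+00]), 'dq': array([ 0.04775621, -0.13558997,  0.08087329, -0.0410413 ,  0.00068048,
       -0.0307781 ]), 'joint_efforts': array([-1.63678531e-03, -7.63672471e+01, -4.34740841e+01,  6.50527398e-02,
        3.90480598e-02, -2.41274086e-05]), 'eef_pos': array([ 0.21071013, -0.66751727,  0.21392085]), 'orientation': array([-9.00031171e+01,  8.18555783e-05, -1.62481284e+02]), 'force': array([-0.19821425,  0.57673535,  0.0366265 ]), 'wrist_torque': array([-0.01315007, -0.00841336,  0.03818222]), 'gripper_width': 0.09122436761644018}
```

```bash
python3 - <<'E'
import cv2
a=cv2.imread("pics/top0.png"); c=a[110:280,90:430]; cv2.imwrite("pics/top0z.png",cv2.resize(c,None,fx=2.35,fy=2.35,interpolation=cv2.INTER_CUBIC))
a=cv2.imread("pics/side0.png"); c=a[110:340,110:370]; cv2.imwrite("pics/side0z.png",cv2.resize(c,None,fx=2.6,fy=2.6,interpolation=cv2.INTER_CUBIC))
E
```

```text
(no output)
```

View pics/top0z.png

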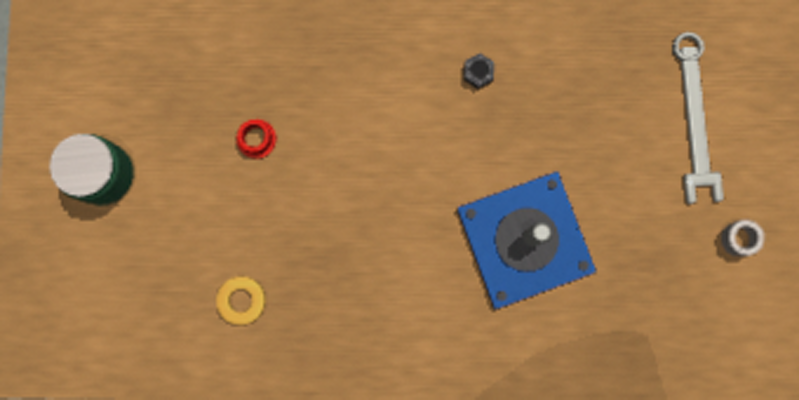

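View pics/side0z.png

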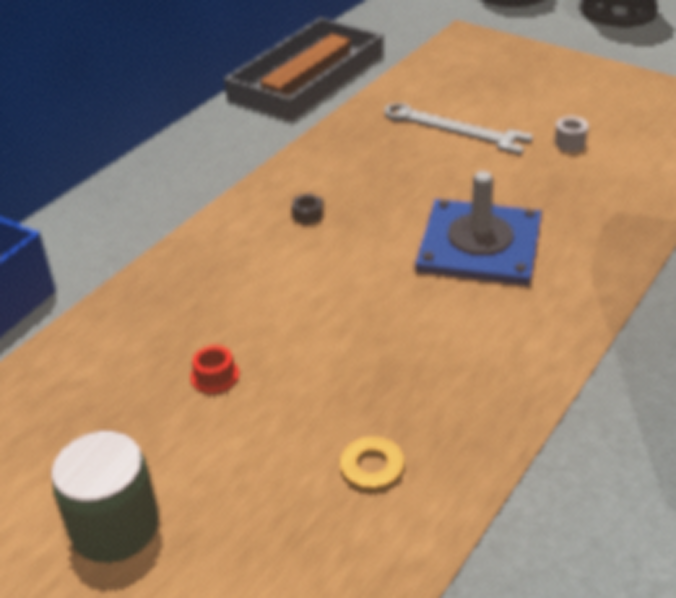

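```bash
cat > h.py <<'E'
import numpy as np, cv2
from plant import ctrl
CAL={c:ctrl.calibration(c) for c in("side","top")}
def K(c):
    f=192/np.tan(np.radians(CAL[c]["fovy"]/2)); return f,CAL[c]["cx"],CAL[c]["cy"],CAL[c]["k1"]
def proj(c,P):
    P=np.atleast_2d(P); M=CAL[c]["world_to_cam"]; q=P@M[:3,:3].T+M[:3,3]
    x=q[:,0]/-q[:,2]; y=-q[:,1]/-q[:,2]; f,cx,cy,k=K(c); s=1+k*(x*x+y*y)
    return np.c_[cx+f*s*x,cy+f*s*y]
def unproj(c,uv,z):
    f,cx,cy,k=K(c); d=np.array([(uv[0]-cx)/f,(uv[1]-cy)/f]); p=d.copy()
    for _ in range(20): p=d/(1+k*(p@p))
    M=CAL[c]["world_to_cam"]; R=M[:3,:3]; o=-R.T@M[:3,3]; r=R.T@np.array([p[0],-p[1],-1])
    return (o+r*(z-o[2])/r[2])[:2]
E
python3 - <<'E'
from h import *
np.set_printoptions(precision=4,suppress=True)
for c in("top","side"):
    im=cv2.imread(f"pics/{c}0.png"); hsv=cv2.cvtColor(im,cv2.COLOR_BGR2HSV)
    b,g,r=[im[:,:,i].astype(int) for i in range(3)]
    marks={"top":dict(bolt=(320,209),washer=(192,238),bushing=(199,170),spacer=(406,211)),"side":dict(bolt=(296,178),washer=(252.5,288),bushing=(192,248),spacer=(330,158))}[c]
    for n,(u,v) in marks.items():
        u,v=int(u),int(v); w=16
        H=hsv[v-w:v+w,u-w:u+w]
        if n=="washer": m=(H[...,0]>18)&(H[...,0]<32)&(H[...,1]>130)&(H[...,2]>150)
        elif n=="bushing": m=((H[...,0]<6)|(H[...,0]>172))&(H[...,1]>150)
        else: m=(H[...,1]<50)&(H[...,2]>150)
        ys,xs=np.nonzero(m); print(c,n,m.sum(),xs.min()+u-w,xs.max()+u-w,ys.min()+v-w,ys.max()+v-w,xs.mean()+u-w,ys.mean()+v-w)
    m=(hsv[...,0]>100)&(hsv[...,0]<125)&(hsv[...,1]>140)
    m=m.astype(np.uint8); box=np.zeros_like(m); 
    if c=="top": box[170:260,270:360]=1
    else: box[175:230,260:330]=1
    m*=box; cn=max(cv2.findContours(m,0,1)[0],key=cv2.contourArea); hull=cv2.convexHull(cn)
    print(c,"plate",cv2.minAreaRect(cn),cv2.approxPolyDP(hull,4,True)[:,0].tolist())
a=cv2.imread("pics/top0.png")
b=cv2.imread("pics/side0.png")
def crop(im,u,v,w,s): return cv2.resize(im[v-w:v+w,u-w:u+w],None,fx=s,fy=s,interpolation=0)
R1=np.hstack([crop(a,*p,16,6) for p in[(320,209),(192,238),(199,170),(406,211)]])
R2=np.hstack([crop(b,*p,16,6) for p in[(296,178),(252,288),(192,250),(330,160)]])
cv2.imwrite("pics/z1.png",np.vstack([R1,R2]))
E
```

```text
top bolt 32 317 323 206 211 320.3125 208.4375
top washer 254 183 202 228 247 192.29133858267716 237.5236220472441
top bushing 158 191 207 161 176 198.85443037974684 168.8227848101266
top spacer 85 401 414 204 218 407.1764705882353 210.56470588235294
top plate ((313.4862976074219, 211.63015747070312), (45.52900695800781, 45.411964416503906), 69.44395446777344) [[327, 184], [342, 225], [300, 240], [285, 199]]
side bolt 67 288 311 162 189 301.76119402985074 168.044776119403
side washer 222 241 264 279 296 252.5045045045045 287.22522522522524
side bushing 227 184 201 243 260 191.65638766519822 251.74449339207047
side spacer 31 325 335 156 160 329.96774193548384 158.25806451612902Traceback (most recent call last):
  File "<stdin>", line 18, in <module>
ValueError: max() iterable argument is empty
```

```bash
cat > pics_z.py <<'E'
import cv2,numpy as np
a=cv2.imread("pics/top0.png");b=cv2.imread("pics/side0.png")
def crop(im,u,v,w,s): return cv2.resize(im[v-w:v+w,u-w:u+w],None,fx=s,fy=s,interpolation=0)
R1=np.hstack([crop(a,*p,16,6) for p in[(320,209),(192,238),(199,170),(406,211)]])
R2=np.hstack([crop(b,*p,16,6) for p in[(296,183),(252,288),(192,250),(330,160)]])
cv2.imwrite("pics/z1.png",np.vstack([R1,R2]))
E
python3 pics_z.py; python3 - <<'E'
from h import *
np.set_printoptions(precision=4,suppress=True)
# rough: unproject marks
print("top tip",unproj("top",(320.3,208.4),.080),"spacer top",unproj("top",(407.2,210.6),.026),"washer",unproj("top",(192.3,237.5),.006),"bush",unproj("top",(198.9,168.8),.013))
print("side tip",unproj("side",(295.8,178),.080),"spacer top",unproj("side",(330,157.5),.026),"washer",unproj("side",(252.5,287.2),.006),"bush",unproj("side",(191.7,251.7),.013))
c=[unproj("top",p,.014) for p in [[327,184],[342,225],[300,240],[285,199]]]; print("plate",np.mean(c,0),c)
E
```

```text
top tip [ 0.5282 -0.0611] spacer top [ 0.5286 -0.2745] washer [0.4615 0.2326] bush [0.6259 0.22  ]
side tip [ 0.5231 -0.0544] spacer top [ 0.5255 -0.2731] washer [0.4611 0.2348] bush [0.6245 0.2269]
plate [ 0.5246 -0.055 ] [array([ 0.5916, -0.0877]), array([ 0.494 , -0.1224]), array([ 0.4579, -0.0227]), array([0.5547, 0.0129])]
```

View pics/z1.png

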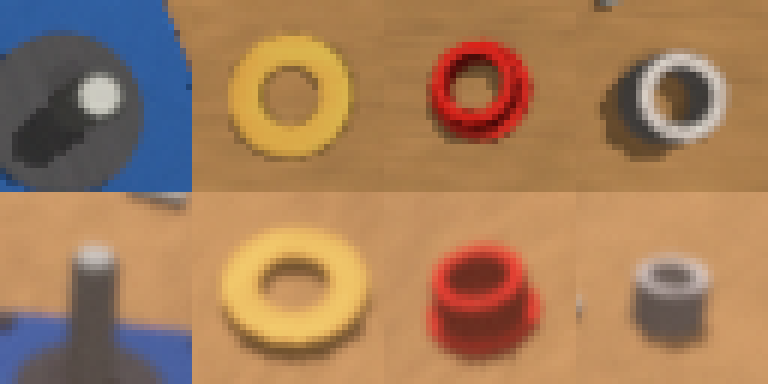

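```bash
cat > fit.py <<'E'
from h import *
from scipy.optimize import minimize
t=np.linspace(0,2*np.pi,72,endpoint=False)
S=8
def circ(x,y,r,z): return np.c_[x+r*np.cos(t),y+r*np.sin(t),0*t+z]
def fill(polys,u0,v0,w):
    m=np.zeros((2*w*S,2*w*S),np.uint8); 
    for p in polys:
        q=((p-[u0,v0]+0.5)*S-0.5)
        cv2.fillPoly(m,[np.round(q*16).astype(np.int32)],1,shift=4)
    return m.astype(float)
def hull(c,cs): return cv2.convexHull(np.vstack([proj(c,k) for k in cs]).astype(np.float32))[:,0]
def soft(m,w): return cv2.GaussianBlur(m.reshape(2*w,S,2*w,S).mean((1,3)),(0,0),0.5)
def model(c,n,x,y,u0,v0,w):
    F=lambda *p: fill(p,u0,v0,w)
    if n=="washer":
        m=F(hull(c,[circ(x,y,.025,0),circ(x,y,.025,.008)]))
        if c=="top": m=m*(1-F(proj(c,circ(x,y,.0115,0)))*F(proj(c,circ(x,y,.0115,.008))))
        else: m=m*(1-F(proj(c,circ(x,y,.0115,0)))*F(proj(c,circ(x,y,.0115,.008))))
    elif n=="bushing":
        m=np.maximum(F(hull(c,[circ(x,y,.021,0),circ(x,y,.021,.004)])),F(hull(c,[circ(x,y,.017,.004),circ(x,y,.017,.022)])))
        m=m*(1-F(proj(c,circ(x,y,.0115,0)))*F(proj(c,circ(x,y,.0115,.022))))
    elif n=="spacer":
        m=F(proj(c,circ(x,y,.018,.026)))*(1-F(proj(c,circ(x,y,.0115,.026))))
    elif n=="bolt":
        m=F(hull(c,[circ(x,y,.007,.080)])) if c=="top" else F(hull(c,[circ(x,y,.007,.080),circ(x,y,.010,.076)]))
    return soft(m,w)
def score(I,n,c):
    I=I.astype(float);b,g,r=I[...,0],I[...,1],I[...,2]
    if n=="washer":
        h=cv2.cvtColor(I.astype(np.uint8),cv2.COLOR_BGR2HSV).astype(float); return h[...,1]+ .5*(g-b)
    if n=="bushing": return (r-g)/(r+30)
    if n=="spacer" : return np.minimum(np.minimum(b,g),r)
    return b+g+0*r if c=="side" else np.minimum(b,r)
def fit(img,c,n,x,y):
    z={"washer":.004,"bushing":.011,"spacer":.026,"bolt":.08}[n]
    u,v=proj(c,[x,y,z])[0]; w={"bolt":7,"spacer":12}.get(n,15); u0=int(round(u))-w; v0=int(round(v))-w
    D=score(img[v0:v0+2*w,u0:u0+2*w],n,c); D=D-D.mean()
    def cost(p):
        m=model(c,n,x+p[0]/1e3,y+p[1]/1e3,u0,v0,w); m=m-m.mean(); return -(m*D).sum()/np.sqrt((m*m).sum()*(D*D).sum())
    best=min(((cost((a,b)),a,b) for a in range(-8,9,2) for b in range(-8,9,2)))
    r=minimize(cost,best[1:],method="Nelder-Mead",options=dict(initial_simplex=[[best[1],best[2]],[best[1]+1,best[2]],[best[1],best[2]+1]],xatol=.02,fatol=1e-5))
    return np.array([x+r.x[0]/1e3,y+r.x[1]/1e3]),-r.fun
if __name__=="__main__":
    np.set_printoptions(precision=4,suppress=True)
    for n,p in dict(washer=(.461,.233),bushing=(.625,.223),spacer=(.527,-.274),bolt=(.527,-.059)).items():
        for c in("top","side"): print(n,c,*fit(cv2.imread(f"pics/{c}0.png"),c,n,*p))
E
python3 fit.py
```

```text
washer top [0.4617 0.2335] 0.9848171654178759
washer side [0.4619 0.2334] 0.9597703737235235
bushing top [0.6285 0.2226] 0.9826015055210753
bushing side [0.6282 0.223 ] 0.9665165024829886
spacer top [ 0.5287 -0.2748] 0.9467251802756284
spacer side [ 0.5272 -0.2739] 0.8218482976216591
bolt top [ 0.5283 -0.0608] 0.9606456893680436
bolt side [ 0.5295 -0.0638] 0.6774355660646698
```

```bash
python3 - <<'E'
from h import *
Y=-135
ctrl.set_gripper(.062)
t=ctrl.state(); print(t["clock"])
ctrl.reach([.5280,-.2744,.08],[-90,0,Y]); print(ctrl.state()["clock"])
ctrl.line_to([.5280,-.2744,.006],speed=.15,threshold=15)
ctrl.set_gripper(.02); s=ctrl.state(); print(s["clock"],s["gripper_width"],s["eef_pos"],s["force"])
ctrl.line_to([.5280,-.2744,.125],speed=.25)
ctrl.reach([.5283,-.0607,.105],[-90,0,Y])
s=ctrl.state(); print(s["clock"],s["gripper_width"],s["eef_pos"],s["force"])
for c in("top","side"): cv2.imwrite(f"pics/{c}1.png",ctrl.get_image(c)[:,:,::-1])
a=cv2.imread("pics/top1.png");b=cv2.imread("pics/side1.png")
cv2.imwrite("pics/z2.png",np.hstack([cv2.resize(a[165:255,270:370],(400,360)),cv2.resize(b[135:225,245:345],(400,360))]))
E
```

```text
2.325
4.2167
5.3833 0.035834984761539165 [ 0.52828306 -0.27453438  0.00652934] [-1.69619636  1.01141222  7.44335956]
6.875 0.036147453607656845 [ 0.52846634 -0.06138038  0.10460736] [-0.59290709 -0.58869046  0.14803952]
```

View pics/z2.png

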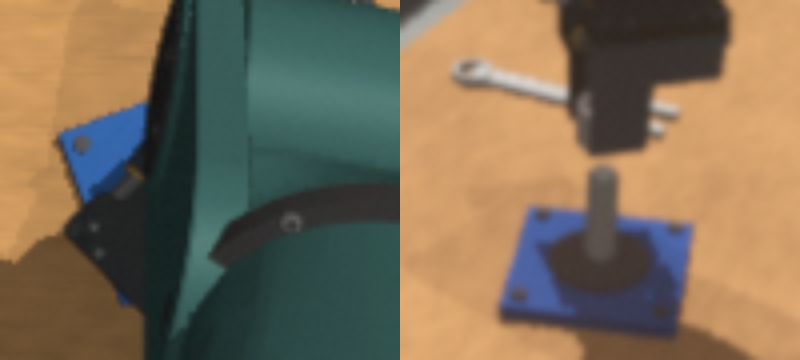

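The pictures show the spacer held between the fingers (36 mm width) just above the bolt, whose tip is at about (600,170) in the right half. I'll feel down next.

```bash
cat > feel.py <<'E'
from h import *
np.set_printoptions(precision=4,suppress=True)
def st(tag=""):
    s=ctrl.state(); print(tag,"t%.2f"%s["clock"],"p",s["eef_pos"],"F",s["force"],"M",s["wrist_torque"],"w%.4f"%s["gripper_width"]); return s
E
python3 - <<'E'
from feel import *
ctrl.pause(.2); st()
print(ctrl.line_to([.5283,-.0607,.06],speed=.03,threshold=4)); st()
E
```

```text
t7.17 p [ 0.5284 -0.0615  0.105 ] F [-0.1826 -0.6218 -1.0578] M [-0.036  -0.0016 -0.0571] w0.0357
False
 t8.82 p [ 0.5282 -0.0607  0.06  ] F [-1.9551  1.0583 -1.5236] M [ 0.1445  0.3392 -0.0044] w0.0361
```

```bash
python3 - <<'E'
from feel import *
ctrl.line_to([.5280,-.0604,.06],speed=.03); ctrl.pause(.15); st()
print(ctrl.line_to([.5280,-.0604,.030],speed=.04,threshold=6)); st()
print(ctrl.line_to([.5280,-.0604,.021],speed=.015,threshold=4)); st()
E
```

```text
t9.22 p [ 0.5282 -0.0604  0.0601] F [-0.3395  0.1207 -0.5255] M [ 0.0119  0.0798 -0.001 ] w0.0358
False
 t10.12 p [ 0.5281 -0.0604  0.0301] F [-0.2322  0.406  -2.0642] M [0.0224 0.0255 0.0002] w0.0360
True
 t10.67 p [ 0.5281 -0.0604  0.0218] F [-0.1841 -1.0391  6.4873] M [ 0.0125  0.1051 -0.0227] w0.0358
```

```bash
python3 - <<'E'
from feel import *
ctrl.set_gripper(.060); st("open")
ctrl.line_to([.5280,-.0604,.16],speed=.12,threshold=8); st("up")
Y=-90
ctrl.reach([.4618,.2335,.08],[-90,0,Y]); 
for c in("top",): cv2.imwrite(f"pics/{c}2.png",ctrl.get_image(c)[:,:,::-1])
cv2.imwrite("pics/side2.png",ctrl.get_image("side")[:,:,::-1])
ctrl.set_gripper(.075)
print(ctrl.line_to([.4618,.2335,.003],speed=.08,threshold=10)); st("down")
ctrl.set_gripper(.03); st("grip")
ctrl.line_to([.4618,.2335,.14],speed=.2); st("lift")
b=cv2.imread("pics/side2.png"); a=cv2.imread("pics/top2.png")
cv2.imwrite("pics/z3.png",np.hstack([cv2.resize(a[165:255,270:370],(400,360)),cv2.resize(b[135:225,245:345],(400,360))]))
E
```

```text
open t11.22 p [ 0.5275 -0.0603  0.0216] F [-0.5534  0.8889  0.28  ] M [-0.0386 -0.0123  0.0075] w0.0601
up t12.53 p [ 0.5275 -0.0604  0.1593] F [0.1997 0.1277 0.0058] M [-0.0101 -0.0336  0.0309] w0.0601
True
down t15.22 p [0.4612 0.2332 0.0023] F [-2.4571 -1.8266  8.7739] M [-0.157  -0.0955 -0.0418] w0.0750
grip t15.75 p [0.4618 0.2334 0.0023] F [ 3.0415 -0.9957  6.099 ] M [-0.0619 -0.8729  0.0242] w0.0492
lift t16.59 p [0.461  0.2332 0.1389] F [-0.1488 -0.0398 -1.9482] M [-0.0313 -0.1312 -0.0035] w0.0490
```

View pics/z3.png

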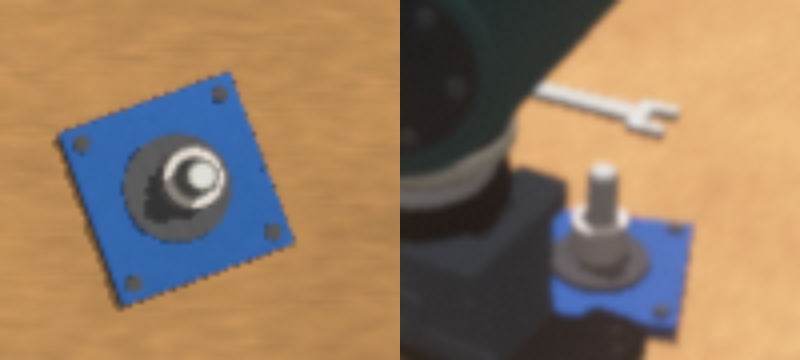

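The spacer sits on the disc around the bolt (left half, ring at about (195,178)). The washer's 49.0 mm grip width is 1 mm under nominal, so I'll move over the bolt and check how it is held.

```bash
python3 - <<'E'
from feel import *
for c in("top","side"): cv2.imwrite(f"pics/{c}3.png",ctrl.get_image(c)[:,:,::-1])
ctrl.reach([.5280,-.0605,.105],[-90,0,-110]); ctrl.pause(.2); st()
cv2.imwrite("pics/side4.png",ctrl.get_image("side")[:,:,::-1])
b=cv2.imread("pics/side3.png"); a=cv2.imread("pics/side4.png")
u,v=map(int,proj("side",[.4618,.2335,.14])[0]); print(u,v)
cv2.imwrite("pics/z4.png",np.hstack([cv2.resize(b[v-45:v+45,u-50:u+50],(400,360)),cv2.resize(a[135:225,245:345],(400,360))]))
E
```

```text
t18.05 p [ 0.5281 -0.0595  0.1051] F [-0.0391  0.3788  0.0286] M [-0.0367 -0.0671  0.0363] w0.0494
250 236
```

View pics/z4.png

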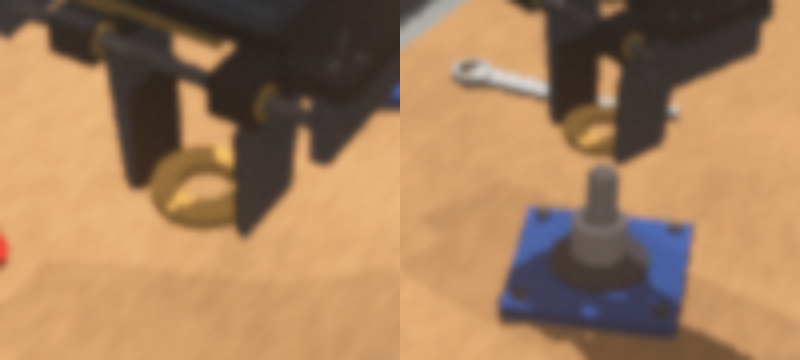

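The washer is held roughly level between the fingertips at about (595,130) in the right half, with the bolt tip below it at (600,170). Descending.

```bash
python3 - <<'E'
from feel import *
print(ctrl.line_to([.5280,-.0605,.068],speed=.025,threshold=4)); st()
E
```

```text
False
 t19.73 p [ 0.5281 -0.0605  0.0681] F [-0.4164 -0.4778 -1.0189] M [-0.0532 -0.1657 -0.0237] w0.0489
```

```bash
python3 - <<'E'
from feel import *
print(ctrl.line_to([.5280,-.0605,.051],speed=.03,threshold=5)); st()
print(ctrl.line_to([.5280,-.0605,.041],speed=.012,threshold=4)); st()
E
```

```text
False
 t20.45 p [ 0.528  -0.0605  0.051 ] F [ 0.522   0.3062 -0.9576] M [ 0.0194 -0.0086 -0.0296] w0.0492
True
 t21.08 p [ 0.528  -0.0605  0.0432] F [-0.933   0.8679  6.2   ] M [0.0211 0.0489 0.005 ] w0.0485
```

```bash
python3 - <<'E'
from feel import *
ctrl.set_gripper(.075); st("open")
ctrl.line_to([.5280,-.0605,.16],speed=.12,threshold=8); st("up")
ctrl.reach([.6283,.2228,.08],[-90,0,-90])
for c in("top","side"): cv2.imwrite(f"pics/{c}5.png",ctrl.get_image(c)[:,:,::-1])
ctrl.set_gripper(.060)
print(ctrl.line_to([.6283,.2228,.0075],speed=.08,threshold=10)); st("down")
ctrl.set_gripper(.02); st("grip")
ctrl.line_to([.6283,.2228,.13],speed=.2); st("lift")
ctrl.reach([.5280,-.0605,.108],[-90,0,-110]); ctrl.pause(.2); st()
cv2.imwrite("pics/side6.png",ctrl.get_image("side")[:,:,::-1])
a=cv2.imread("pics/top5.png"); b=cv2.imread("pics/side6.png")
cv2.imwrite("pics/z5.png",np.hstack([cv2.resize(a[165:255,270:370],(400,360)),cv2.resize(b[135:225,245:345],(400,360))]))
E
```

```text
open t21.67 p [ 0.5276 -0.0604  0.0431] F [0.0926 0.194  0.1779] M [-0.0648 -0.1437  0.0136] w0.0751
up t22.79 p [ 0.5275 -0.0604  0.1593] F [-0.2593 -0.3169 -0.3065] M [-0.005  -0.1041 -0.013 ] w0.0753
False
down t25.57 p [0.6287 0.2229 0.008 ] F [-0.2398  0.2749  0.163 ] M [-0.0149 -0.0569 -0.0626] w0.0598
grip t26.12 p [0.6284 0.2228 0.0077] F [-1.1098 -0.0397  3.4289] M [-0.0665  0.0227  0.0643] w0.0327
lift t26.88 p [0.6276 0.2226 0.1289] F [ 0.1809  0.0652 -0.4904] M [-0.0531 -0.0622  0.0103] w0.0324
 t28.24 p [ 0.5285 -0.0597  0.108 ] F [-0.5145 -0.253  -0.5087] M [ 0.0356 -0.0399 -0.0254] w0.0324
```

View pics/z5.png

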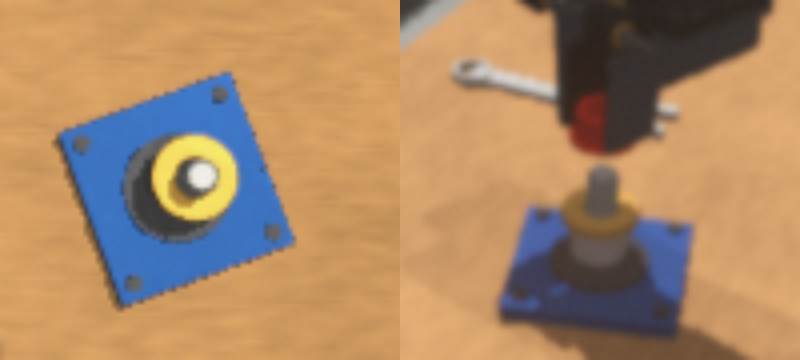

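The washer lies flat on the spacer (left half, (195,178)). The bushing hangs flange down at about (597,125), over the bolt tip. Descending.

```bash
python3 - <<'E'
from feel import *
r=ctrl.line_to([.5280,-.0605,.078],speed=.025,threshold=4);print(r); s=st()
if not r:
    r=ctrl.line_to([.5280,-.0605,.065],speed=.03,threshold=5);print(r); st()
    if not r: print(ctrl.line_to([.5280,-.0605,.054],speed=.012,threshold=4)); st()
E
```

```text
False
 t29.64 p [ 0.5281 -0.0605  0.0782] F [-0.5654  0.0846 -0.8194] M [-0.0275 -0.064  -0.0058] w0.0324
False
 t30.23 p [ 0.528  -0.0605  0.0649] F [-0.5089  0.3433 -0.1141] M [-0.0715 -0.0429  0.026 ] w0.0324
True
 t30.91 p [ 0.528  -0.0605  0.0566] F [-0.2436 -1.1043  6.2624] M [-0.0096  0.0921  0.0027] w0.0324
```

```bash
python3 - <<'E'
from feel import *
ctrl.set_gripper(.060); st("open")
ctrl.line_to([.5280,-.0605,.17],speed=.12,threshold=8); st("up")
ctrl.reach([.55,.33,.25],[-90,0,-80]); ctrl.pause(.3); st()
for c in("top","side"):
    cv2.imwrite(f"pics/{c}7.png",ctrl.get_image(c)[:,:,::-1])
    for n in ["nut","wrench","tin","spacer","washer","bushing"]:
        print(c,n,[([round(float(v),1) for v in d["pixel"]],round(float(d["conf"]),2)) for d in ctrl.mark_of(c,n)[:1]])
a=cv2.imread("pics/top7.png"); b=cv2.imread("pics/side7.png")
cv2.imwrite("pics/z6.png",np.hstack([cv2.resize(a[165:255,270:370],(400,360),interpolation=2),cv2.resize(b[150:225,255:338],(400,360),interpolation=2)]))
cv2.imwrite("pics/z7.png",a)
# predicted heights at side: bushing top .074, flange .052, washer bottom .044
print(proj("side",[[.528,-.0605,z] for z in(.08,.074,.056,.052,.044,.018)]))
E
```

```text
open t31.51 p [ 0.5277 -0.0605  0.0564] F [ 0.4    -0.6016 -0.1182] M [-0.0599 -0.0349 -0.0174] w0.0604
up t32.61 p [ 0.5276 -0.0604  0.1693] F [0.177  0.4345 0.3421] M [-0.0476 -0.0688  0.024 ] w0.0600
 t34.39 p [0.5502 0.3294 0.2499] F [-0.2056 -0.148  -0.3204] M [-0.0347 -0.058   0.0221] w0.0601
top nut [([290.2, 144.5], 0.57)]
top wrench [([384.4, 157.3], 0.73)]
top tin [([138.0, 185.3], 0.81)]
top spacer []
top washer [([321.1, 208.0], 0.64)]
top bushing [([320.0, 210.6], 0.54)]
side nut [([283.9, 161.3], 0.63)]
side wrench [([283.0, 160.8], 0.7)]
side tin [([293.7, 189.5], 0.55)]
side spacer [([294.1, 196.9], 0.41)]
side washer [([296.4, 188.3], 0.54)]
side bushing [([297.3, 185.9], 0.64)]
[[295.2221 176.2355]
 [295.1239 178.2689]
 [294.833  184.2785]
 [294.7691 185.5958]
 [294.6422 188.211 ]
 [294.2369 196.5349]]
```

View pics/z6.png

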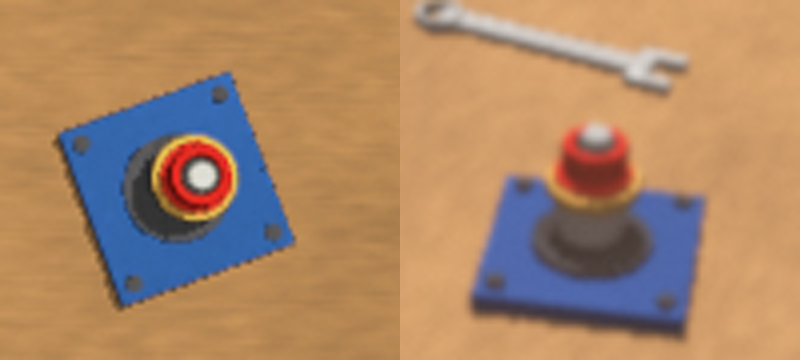

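View pics/z7.png

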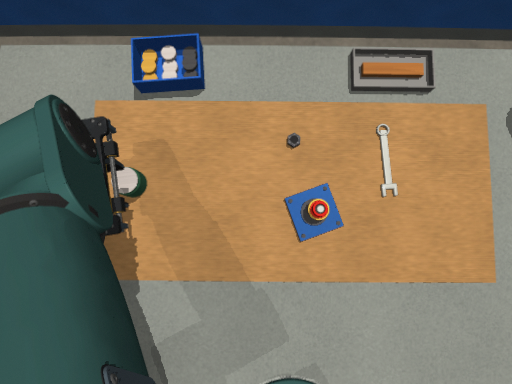

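The stack is flat and concentric: red bushing at (318,209) in the top view, with the washer and spacer below it and the bolt tip poking through. The nut at (293,141), the wrench at (387,160) and the tin look unmoved.

```bash
python3 - <<'E'
from feel import *
a=cv2.imread("pics/top0.png").astype(int);b=cv2.imread("pics/top7.png").astype(int)
for n,(u,v,w) in dict(nut=(293,141,12),wrench=(387,160,38)).items(): print(n,abs(a-b)[v-w:v+w,u-w:u+w].max(2).mean())
a=cv2.imread("pics/side0.png").astype(int);b=cv2.imread("pics/side5.png").astype(int)
ctrl.hand_in()
E
```

```text
nut 13.831597222222221
wrench 16.722472299168974
the job is handed in; nothing more can be done
```

```bash
python3 - <<'E'
import cv2,numpy as np
a=cv2.imread("pics/top0.png",0).astype(np.float32);b=cv2.imread("pics/top7.png",0).astype(np.float32)
for n,(u,v,w) in dict(nut=(293,141,12),wrench=(387,160,38),bench=(250,250,12)).items():
    s=np.s_[v-w:v+w,u-w:u+w]; print(n,cv2.phaseCorrelate(a[s],b[s],cv2.createHanningWindow((2*w,2*w),5)),abs(a-b)[s].mean())
E
```

```text
nut ((-0.008403218442929017, 0.1046849718027989), 0.9852030622876353) 3.4845102
wrench ((0.02245021282286075, -8.676209513680533e-05), 1.0063227688521146) 13.713989
bench ((-0.08245172120926192, 0.22155541823268265), 0.995031039747927) 4.940311
```

The spacer, then the washer, then the bushing (flange down) are on the tie bolt. I handed the job in after about 35 s of robot time.

- **Finding the bolt:** I found its axis in the camera images, about (0.528, −0.0605) m. All three parts threaded at the first try.
- **Forces:** Each part was lowered slowly until it touched, and the readings I took on contact were about 6–6.5 N. The most I read beside the bolt was about 2 N on the spacer, which I shifted slightly to relieve.
- **Seating:** Contact came within 1–2 mm of the expected heights, always slightly low, probably from small slips in the grip. The final top and side pictures show a flat, concentric stack with the bolt tip showing above the bushing and the gripper well clear of it.
- **Bystanders:** Comparing the first and last top pictures, the nut and wrench shifted by 0.1 pixel or less, so neither moved. A raw brightness comparison did differ (14–17 grey levels), which I put down to lighting and the arm's shadow. I checked the tin only by eye and by the network's reading from above, because the arm partly hid it.
- **Disagreements:** The network's side-view readings for the nut and tin were wrong; they landed on the wrench and the stack. The gripper read 49 mm on the washer and 32.4 mm on the bushing, against nominal 50 and 34 mm; both were held securely.

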